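# Hold the pantry lock box unlocked

## Task

Take the key out of its wooden stand, push it fully home in the lock on top of the grey lock box, wiggling it past the sticky pins rather than forcing it, and turn it a quarter turn clockwise (seen from above) to draw the bolt. The lock springs back, so finish with the key still gripped and held turned: do not let go. Leave the other things on the shelf where they are.

Things in the scene. Friction and masses are not known exactly. Their poses are not given: they have to be found in the camera images.
- key_bow (a point): Centre of the bow (grip) of the key, which stands upright, blade down, in the key stand. Bow: black plastic slab with a round top, 30 mm along x (width), 10 mm along y (thickness: pinch it across this), 48 mm tall along z; its flat lower edge (the shoulder) is 24 mm below this point, its top 24 mm above. A half turn about z makes no difference. 40 g.
- key_point (a point): Lowest point of the key blade, 58 mm below key_bow. The steel blade is centred under the bow, 34 mm long, 14 mm along the key x, 5 mm along y, and ends in a V point: seen along y, its last 7 mm narrow at 45 degrees.
- key_stand: Fixed wooden block 70 mm along x, 55 along y, 45 tall, origin under its centre. A slot in the middle of its top holds the key blade loosely (up to 1.8 mm each side), long side along x; the shoulder of the key rests on the top. Lift the key 35 mm or more to free it.
- lockbox: Fixed grey steel box, 130 mm along x, 150 along y, flat top 75 mm above the shelf; origin under its centre. In the middle of the top is a brass lock cylinder, standing 3 mm above the top (1.5 mm above the round steel rosette around it, 54 mm across). A small bolt in front of its -x face is drawn along the box +y by the cylinder.
- keyhole (a point): Mouth of the keyway, at the centre of the top face of the lock cylinder (30 x 20 mm); z up along the turning axis, x along the long side of the slot; it turns with the cylinder. Slot 16.6 x 7.2 mm, mouth bevelled 1.5 mm, 40 mm deep. The key is home when its shoulder rests on the cylinder face: key_bow 24 mm above this point.
- pins (a point): Point on the cylinder axis midway between its two sticky pins. One pin comes in from each narrow end of the slot: +x side 14 mm, -x side 23 mm below the mouth. Each round nose stands about 3.5 mm into the slot, gives way outwards at about 4 N and mostly stays where pushed. A straight push jams and must not be forced (over 45 N); rocking the key 1.5 mm each way along the slot at every 2 mm of descent clears them at 5 to 20 N.
- cylinder (a joint): Turn of the lock cylinder in rad: 0 at rest, growing clockwise as seen from above, stop at 1.66 (a quarter turn is 1.57). A spring turns it back (0.06 N m per rad). The key has about 0.16 rad of play in the slot, so the cylinder lags the key by up to that much.
- jar: a loose glass jar with a screw lid, 60 across, 85 tall (mm); origin at the centre of its underside. Bystander.
- butter_dish: loose covered white ceramic butter dish, 100 x 160, 92 tall with its knob (mm); origin at the centre of its underside. Bystander.
- egg_tray: loose plastic egg tray with eggs, 110 x 210, 60 tall (mm); origin at the centre of its underside. Bystander.
- tongs: loose steel tongs lying flat, 235 long along its x, 70 wide at most, 8 tall (mm); origin at the centre of its underside. Bystander.
- mug: loose ceramic mug, 80 across, 90 tall (mm); origin at the centre of its underside. Bystander.
- tin: loose food tin, 74 across, 110 tall (mm); origin at the centre of its underside. Bystander.
Things that resemble listed ones, but are neither listed nor needed, are in the scene too. There is more than one size of the part that bears key_bow; the job needs the smallest.

How it is judged:
By the outcome, as a careful person would: the job done as asked, in the order asked, and still so for the second after the job is handed in, while the arm keeps its last pose, push and grip.
It also fails if it takes over 56 s, if anything falls off the work surface, if the arm or the gripper's body presses on something with over 40 N, if the wrist force passes 120 N, or if a joint passes its speed limit or range.

## Robot

A 6-joint arm with a two-finger parallel gripper is mounted at the origin on the work surface. World frame = base frame: x ahead of the robot, y to its left, z up, the work surface at z = 0. Lengths are in m, angles in rad, forces in N, time in s.
With the tool pointing down it reaches from about 0.3 to 0.85 m from the base axis. Payload 4.2 kg.
Tool frame: the origin (TCP) lies at the very end of the fingers, on their centre line; the grasp point (between the pads) lies 19 mm behind it; z points along the fingers, x is the direction in which the jaws open and shut, and the axes are right-handed (so a half turn about z gives the same grasp; the last joint's range is limited). The gripper opens to 91 mm and grips with 3 to 60 N. Pads are 32 mm wide; open, the fingers measure 118 mm over their backs; the gripper's body (76 mm by 178 mm) begins 60 mm behind the grasp point.
Start: joints at [1.142, 0.32, 1.565, -0, 1.257, -0.02], TCP at [0.229, 0.528, 0.214] pointing down, gripper open.
Joint ranges: [-3.11, 3.11], [-0.84, 2.01], [0.21, 2.61], [-1.34, 4.49], [0.05, 2.63], [-2.56, 2.56]. Speed limits (rad/s): [2.57, 2.57, 3.14, 3.14, 3.14, 3.14].

## Interface

Orientations are given as a unit quaternion [w, x, y, z].
In Python, from cell import arm gives the robot as it stands. The module is installed in compiled form; this text tells all that it offers.
- The arm moves only by the tool servo_tool, never from a script. Its argument "deltas" is a list of rows, each an object of numbers: "wx", "wy", "wz": the turn, a rotation vector about the tool's x, y, z each as a share of 5 degrees, from -1 to 1; "dx", "dy", "dz": the shift along the tool's x, y, z each as a share of 30 mm, from -1 to 1; "grip": the opening, from 0 (shut) to 1 (fully open). A call has 1 to 10 rows; each row shifts and turns the pose as measured when the row begins, along the tool's axes as they then stand; what a row does not reach is not made up. A row lasts 1/10 s, in which the tool goes at most 50 mm and 8.59 degrees, less where a joint would pass 70% of its speed; a pose out of reach is approached as far as the arm can. A call with a number of a shift or a turn outside -1 to 1 is refused whole. A call with a gripper value outside its range is refused whole. The fingers move at their own pace and stop on an object; "force" is the grip in N (left out, the last holds). Time passes only in rows, so rows that do not move let the fingers close. It gives the time, the measured TCP pose, the force and the opening at its end, in the units of the state.
- arm.get_obs(): the state, without advancing time (a new reading comes with each control period).
- arm.grab_frame(name): name is "scene" or "top" or "wrist"; returns a dict with "frame" (400x640x3 uint8, red, green, blue), "fx", "fy", "cx", "cy" (pixels), "camera_from_world" (4x4, takes a point from world to camera coordinates); the wrist camera has in their place "T_tool_cam" (4x4, takes a point from camera to tool coordinates, whose origin is the TCP and whose axes are the tool frame's). Camera axes: x right, y up, looking along -z (the intrinsics and any distortion apply to the point x, -y, -z); pixel columns grow to the right and rows downward; lengths in m; the calibration is good to about 2 mm. The wrist camera is an equidistant fisheye: a pixel r from the principal point sees the ray r / f radians off the axis. A picture is of the moment at which its call begins: read the wrist's pose just before it. There is no depth.
- arm.finish_job(): hands the job in, once; it reports no verdict.
The state is a dict: "time_s": time; "joint_pos": joint angles; "joint_velocities": joint speeds; "joint_torque": joint torques, N m; "tool_pos": TCP position; "orientation": TCP orientation; "ft_force": force on the tool from outside, world axes, zero at the start; "torque": the same for the moment, N m; "opening": finger opening in m.
Only numpy, scipy, OpenCV 4.12 (cv2) and the standard library are available. Lean on these libraries where they do the work, as an engineer would, in place of code of your own. Each camera call takes 0.05 s, during which the arm holds its last target. There are 200 camera calls.

## Working session

There is one attempt and no reset: what is moved stays moved. The work goes in short steps, Python scripts to look and compute and a tool call to move; the robot and the scene stay as the last step left them, time stands still between calls to the robot, and variables do not carry over. Pictures are saved under pics/ and viewed, about 8 in all and at most 12, crops included, and the job is handed in when it is done.

Besides the shell and the picture viewer there is one more tool, called after "Request:" by a JSON object that holds its "api" and its "payload". servo_tool: Moves the arm, as the interface text tells. Its arguments: {"type":"object","properties":{"deltas":{"type":"array"},"force":{"type":"number"}},"required":["deltas"]}

```bash
mkdir -p pics; cat > h.py <<'E'
import numpy as np, cv2, json
from cell import arm
from scipy.spatial.transform import Rotation as R
def grab(n,f):
    o=arm.get_obs(); g=arm.grab_frame(n); cv2.imwrite(f'pics/{f}.png',g['frame'][:,:,::-1])
    T=np.eye(4); q=o['orientation']; T[:3,:3]=R.from_quat([q[1],q[2],q[3],q[0]]).as_matrix(); T[:3,3]=o['tool_pos']
    d={k:np.array(v).tolist() for k,v in g.items() if k!='frame'}
    if n=='wrist': d['W']=(T@np.array(g['T_tool_cam'])).tolist()
    else: d['W']=np.linalg.inv(np.array(g['camera_from_world'])).tolist()
    d['fish']=n=='wrist'; json.dump(d,open(f'pics/{f}.json','w')); return g['frame'],d
def ray(f,u,v):
    d=json.load(open(f'pics/{f}.json')); W=np.array(d['W'])
    x=(u-d['cx'])/d['fx']; y=(v-d['cy'])/d['fy']
    if d['fish']:
        t=np.hypot(x,y); s=np.sin(t)/t if t>1e-9 else 1; c=np.array([x*s,-y*s,-np.cos(t)])
    else: c=np.array([x,-y,-1.])
    c=W[:3,:3]@c; return W[:3,3],c/np.linalg.norm(c)
def onz(f,u,v,z):
    o,c=ray(f,u,v); return o+c*(z-o[2])/c[2]
def tri(*obs):
    A=np.zeros((3,3)); b=np.zeros(3); rs=[ray(*k) for k in obs]
    for o,c in rs:
        P=np.eye(3)-np.outer(c,c); A+=P; b+=P@o
    p=np.linalg.solve(A,b); return p,[float(np.linalg.norm((np.eye(3)-np.outer(c,c))@(p-o))) for o,c in rs]
E
python3 - <<'E'
from h import *
for n in ('scene','top','wrist'):
    f,d=grab(n,n+'0'); print(n,{k:v for k,v in d.items() if k in('fx','cx','cy')},np.round(d['W'],3).tolist(),d.keys())
E
```

```text
scene {'fx': 397.6111209771332, 'cx': 317.9441199296312, 'cy': 195.7106483895758} [[0.788, -0.416, 0.454, 1.018], [0.616, 0.547, -0.567, -0.593], [-0.013, 0.726, 0.687, 0.775], [0.0, 0.0, 0.0, 1.0]] dict_keys(['fx', 'fy', 'cx', 'cy', 'camera_from_world', 'W', 'fish'])
top {'fx': 423.65696664722884, 'cx': 311.65913221375297, 'cy': 195.55468637965788} [[0.021, 0.994, -0.111, 0.404], [-1.0, 0.021, 0.002, 0.0], [0.005, 0.111, 0.994, 1.316], [0.0, 0.0, 0.0, 1.0]] dict_keys(['fx', 'fy', 'cx', 'cy', 'camera_from_world', 'W', 'fish'])
wrist {'fx': 309.70691628693146, 'cx': 324.6222812483078, 'cy': 197.51070107876023} [[0.398, -0.885, -0.241, 0.16], [0.917, 0.383, 0.107, 0.557], [-0.003, -0.264, 0.965, 0.385], [0.0, 0.0, 0.0, 1.0]] dict_keys(['fx', 'fy', 'cx', 'cy', 'T_tool_cam', 'W', 'fish'])
```

View pics/top0.png

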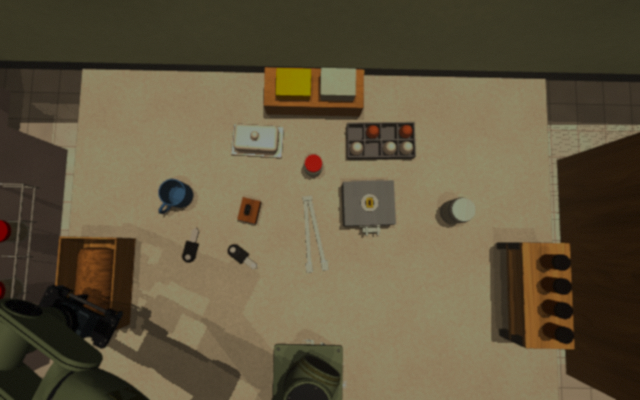

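View pics/scene0.png

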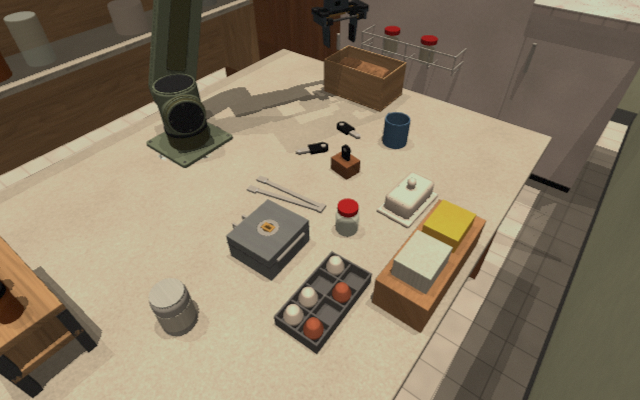

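Top view: the stand with its upright key is at (249,210), loose keys lie at (191,248) and (240,255), and the lock box is at (369,203). Scene view: stand at (346,160), loose keys at (347,130) and (313,149), lock at (268,228). The key could be confused with either loose key. I choose the upright one in the stand and will check it in a crop.

```bash
python3 - <<'E'
from h import *
a=cv2.imread('pics/top0.png');b=cv2.imread('pics/scene0.png')
def c(i,x,y,w,h): return cv2.resize(i[y:y+h,x:x+w],(400,300),interpolation=cv2.INTER_CUBIC)
cv2.imwrite('pics/crops.png',np.vstack([np.hstack([c(a,222,184,64,48),c(b,314,136,64,48)]),np.hstack([c(a,328,170,80,60),c(b,228,190,80,60)])]))
print(tri(('top0',249,207),('scene0',346,148)))
print(tri(('top0',369.5,203),('scene0',268,227)))
print(onz('top0',191,248,.005),onz('top0',240,255,.005))
E
```

```text
(array([0.50444082, 0.17966398, 0.08816979]), [0.0010762712069146314, 0.001076271206914578])
(array([ 0.52529293, -0.17211172,  0.07382358]), [0.0017003020325471801, 0.0017003020325470262])
[0.38042905 0.36415837 0.005     ] [0.36227881 0.2131093  0.005     ]
```

View pics/crops.png

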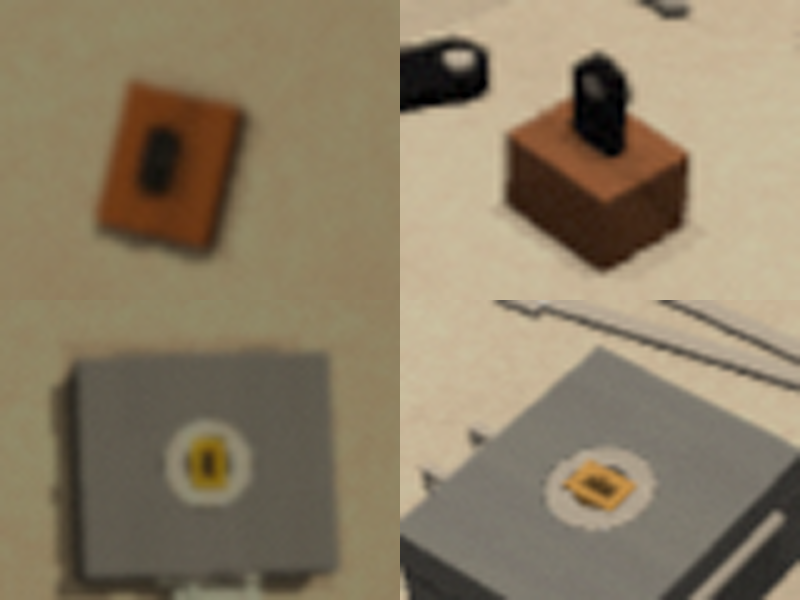

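The crops confirm the choice. The small key stands upright in the stand, with the bow top at about z 0.09 as expected. Its stand is yawed about -12°, and the box is nearly aligned, with its slot along x. I'm moving over the key now.

Request:
{"api": "servo_tool", "payload": {"deltas": [{"dx": -0.5, "dy": 0.93, "grip": 1}, {"dx": -0.5, "dy": 0.93, "grip": 1}, {"dx": -0.5, "dy": 0.93, "grip": 1}, {"dx": -0.5, "dy": 0.93, "grip": 1}, {"dx": -0.5, "dy": 0.93, "grip": 1}, {"dx": -0.5, "dy": 0.93, "grip": 1}, {"dx": -0.5, "dy": 0.93, "grip": 1}, {"dx": -0.5, "dy": 0.93, "grip": 1}, {"dx": -0.5, "dy": 0.93, "grip": 1}, {"dx": -0.5, "dy": 0.93, "grip": 1}]}}

```text
invalid input
```

```bash
cat >> h.py <<'E'
def st():
    o=arm.get_obs(); q=o['orientation']; M=R.from_quat([q[1],q[2],q[3],q[0]]).as_matrix()
    print('t',o['time_s'],'p',np.round(o['tool_pos'],4),'yawx',round(np.degrees(np.arctan2(M[1,0],M[0,0])),2),'tilt',np.round(np.degrees(M[:2,2]),2),'F',np.round(o['ft_force'],1),'T',np.round(o['torque'],2),'op',round(o['opening'],4),'q',np.round(o['joint_pos'],2))
    return np.array(o['tool_pos']),M
def to(p,yaw=None):
    t,M=st(); print('mm tool',np.round(M.T@(np.array(p)-t)*1000,1))
    if yaw is not None:
        c,s=np.cos(np.radians(yaw)),np.sin(np.radians(yaw)); G=np.array([[c,s,0],[s,-c,0],[0,0,-1]]).T
        print('rot deg tool',np.round(np.degrees(R.from_matrix(M.T@G).as_rotvec()),2))
E
python3 -c "
from h import *
to([.504,.18,.2],78)"
```

```text
t 0.15 p [0.2284 0.5273 0.2133] yawx 66.58 tilt [-0.03 -0.07] F [-0.2 -0.3 -0.6] T [ 0.04 -0.    0.03] op 0.0912 q [ 1.14  0.32  1.57 -0.    1.26 -0.02]
mm tool [-209.1  390.9   13.6]
rot deg tool [-1.000e-02  7.000e-02 -1.142e+01]
```

Request:
{"api": "servo_tool", "payload": {"deltas": [{"wx": 0, "wy": 0, "wz": 0, "dx": -0.5, "dy": 0.93, "dz": 0, "grip": 1}, {"wx": 0, "wy": 0, "wz": 0, "dx": -0.5, "dy": 0.93, "dz": 0, "grip": 1}, {"wx": 0, "wy": 0, "wz": 0, "dx": -0.5, "dy": 0.93, "dz": 0, "grip": 1}, {"wx": 0, "wy": 0, "wz": 0, "dx": -0.5, "dy": 0.93, "dz": 0, "grip": 1}, {"wx": 0, "wy": 0, "wz": 0, "dx": -0.5, "dy": 0.93, "dz": 0, "grip": 1}, {"wx": 0, "wy": 0, "wz": 0, "dx": -0.5, "dy": 0.93, "dz": 0, "grip": 1}, {"wx": 0, "wy": 0, "wz": 0, "dx": -0.5, "dy": 0.93, "dz": 0, "grip": 1}, {"wx": 0, "wy": 0, "wz": 0, "dx": -0.5, "dy": 0.93, "dz": 0, "grip": 1}, {"wx": 0, "wy": 0, "wz": 0, "dx": -0.5, "dy": 0.93, "dz": 0, "grip": 1}, {"wx": 0, "wy": 0, "wz": 0, "dx": -0.5, "dy": 0.93, "dz": 0, "grip": 1}]}}

```text
time_s: 1.15
tool_pos: [0.4288, 0.2719, 0.21]
orientation: [0.001, 0.834, 0.552, -0.003]
ft_force: [0.1, 0.1, 0.1]
opening: 0.0912
```

```bash
python3 -c "
from h import *
to([.504,.18,.2],78)"
```

```text
t 1.15 p [0.4288 0.2719 0.21  ] yawx 67.04 tilt [-0.26 -0.24] F [0.1 0.1 0.1] T [ 0.07 -0.03 -0.01] op 0.0912 q [ 0.54  0.22  1.72 -0.    1.21 -0.63]
mm tool [-55.2 105.1  10. ]
rot deg tool [ -0.18   0.31 -10.96]
```

```bash
python3 -c "
from h import *
grab('wrist','w1')"
```

Request:
{"api": "servo_tool", "payload": {"deltas": [{"wx": 0, "wy": 0, "wz": -0.73, "dx": -0.5, "dy": 0.88, "dz": 0.1, "grip": 1}, {"wx": 0, "wy": 0, "wz": -0.73, "dx": -0.4, "dy": 0.93, "dz": 0.1, "grip": 1}, {"wx": 0, "wy": 0, "wz": -0.73, "dx": -0.4, "dy": 0.93, "dz": 0.1, "grip": 1}, {"wx": 0, "wy": 0, "wz": 0, "dx": -0.2, "dy": 0.9, "dz": 0, "grip": 1}, {"wx": 0, "wy": 0, "wz": 0, "dx": 0, "dy": 0, "dz": 0, "grip": 1}, {"wx": 0, "wy": 0, "wz": 0, "dx": 0, "dy": 0, "dz": 0, "grip": 1}]}}

```text
time_s: 1.8
tool_pos: [0.5238, 0.1884, 0.1993]
orientation: [0.001, 0.777, 0.63, -0.005]
ft_force: [-0.0, -0.4, -0.1]
opening: 0.0911
```

```bash
python3 -c "
from h import *
to([.504,.18,.2],78)
grab('wrist','w2')
a=cv2.imread('pics/w1.png');b=cv2.imread('pics/w2.png')
cv2.imwrite('pics/w12.png',np.vstack([cv2.resize(a[50:350],(640,300)),cv2.resize(b[50:350],(640,300))]))"
```

```text
t 1.8 p [0.5238 0.1884 0.1993] yawx 78.1 tilt [-0.31 -0.47] F [-0.  -0.4 -0.1] T [-0.02  0.03  0.  ] op 0.0911 q [ 0.33  0.3   1.62 -0.01  1.22 -1.03]
mm tool [-12.3 -17.6  -0.5]
rot deg tool [-0.2   0.52  0.1 ]
```

View pics/w12.png

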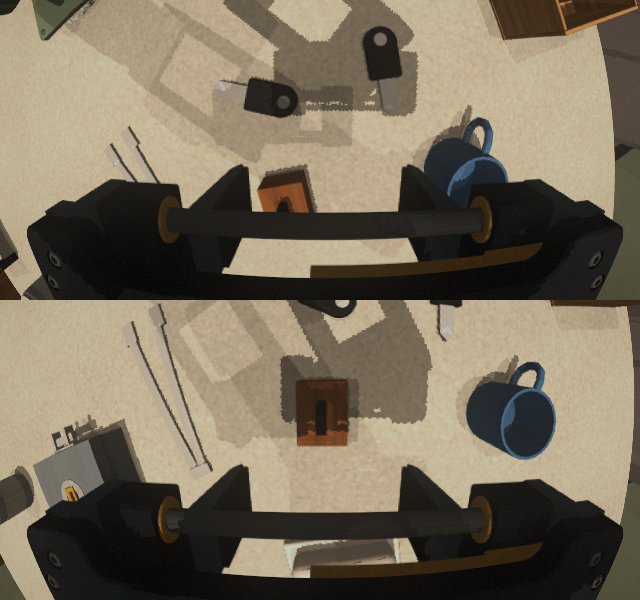

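The upper panel (w1) shows the crossbar hiding the key. The lower panel (w2) shows the stand cleanly, with the upright key at about (322,412), which is raw (322,162). The larger loose keys lie near the top edge. I'll take a second, lower and shifted view to measure the height and the yaw.

Request:
{"api": "servo_tool", "payload": {"deltas": [{"wx": 0, "wy": 0.1, "wz": 0, "dx": -1, "dy": 0, "dz": 0.6, "grip": 1}, {"wx": 0, "wy": 0, "wz": 0, "dx": -1, "dy": 0, "dz": 0.6, "grip": 1}, {"wx": 0, "wy": 0, "wz": 0, "dx": 0, "dy": 0, "dz": 0, "grip": 1}, {"wx": 0, "wy": 0, "wz": 0, "dx": 0, "dy": 0, "dz": 0, "grip": 1}]}}

```text
time_s: 2.25
tool_pos: [0.5085, 0.1318, 0.1632]
orientation: [-0.002, 0.775, 0.632, -0.0]
ft_force: [0.6, 0.4, 0.4]
opening: 0.0913
```

```bash
python3 -c "
from h import *
st()
grab('wrist','w3')
a=cv2.imread('pics/w2.png');b=cv2.imread('pics/w3.png')
print(a[162,322],b.shape)
def c(i,x,y): return cv2.resize(i[y:y+100,x:x+130],(780,600)) 
cv2.imwrite('pics/z.png',np.hstack([cv2.resize(a[110:210,270:370],(400,400),interpolation=2),cv2.resize(b[60:260,270:470],(400,400),interpolation=2)]))"
```

```text
t 2.25 p [0.5085 0.1318 0.1632] yawx 78.42 tilt [-0.13  0.14] F [0.6 0.4 0.4] T [0.05 0.03 0.03] op 0.0913 q [ 0.23  0.28  1.76  0.    1.11 -1.14]
[19 25 29] (400, 640, 3)
```

View pics/z.png

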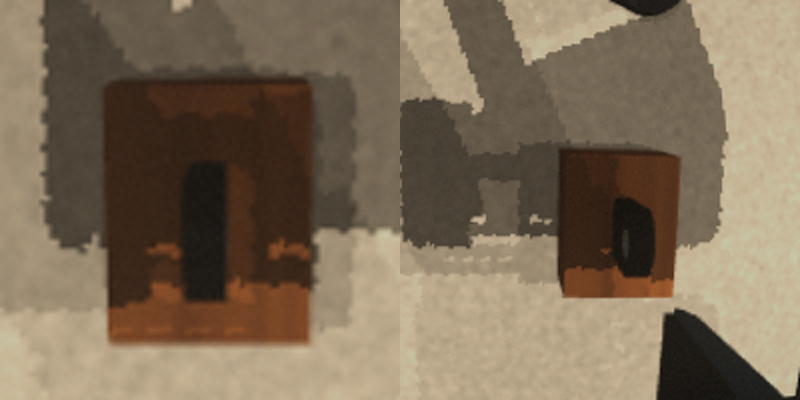

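In the left panel (w2), the stand-top corners are near raw (296.5,131), (348,131), (347.5,195.7) and (297.5,195.7), with the bow across columns 315.5 to 326.5 and rows 150 to 185. In the right panel (w3), the bow is at about raw (380 to 398, 158 to 198).

```bash
python3 - <<'E'
from h import *
c=np.array([onz('w2',u,v,.045) for u,v in((296.5,131),(348,131),(347.5,195.7),(297.5,195.7))])
print(c.mean(0),[np.linalg.norm(c[i]-c[i-1]).round(4) for i in range(4)],[np.degrees(np.arctan2(*(a-b)[[1,0]])).round(1) for a,b in((c[3],c[0]),(c[2],c[1]))])
m={}
for f,box in(('w2',(300,140,345,190)),('w3',(365,150,402,202))):
    i=cv2.imread(f'pics/{f}.png'); h=i.max(2)<42; M=np.zeros_like(h); x0,y0,x1,y1=box; M[y0:y1,x0:x1]=h[y0:y1,x0:x1]
    n,l,s,ce=cv2.connectedComponentsWithStats(M.astype(np.uint8)); k=1+s[1:,4].argmax(); print(f,s[k],ce[k]); m[f]=(s[k],(l==k))
    r=cv2.minAreaRect(cv2.findNonZero((l==k).astype(np.uint8))); print(r)
# lower end edge (far, high): +x end of bow; compare columns mid at rows
s2,l2=m['w2']; s3,l3=m['w3']
for f,l,s in(('w2',l2,s2),('w3',l3,s3)):
    for v in range(s[1],s[1]+s[3],4):
        x=np.where(l[v])[0]; print(f,v,x.min(),x.max())
for z in(.06,.085):print(z,[onz('w2',321,v,z).round(4) for v in(150,167,185)])
i3=m['w3'][1]
E
```

```text
[0.50028655 0.18913112 0.045     ] [np.float64(0.0703), np.float64(0.0541), np.float64(0.0702), np.float64(0.0546)] [np.float64(-12.0), np.float64(-11.6)]
w2 [315 150  11  35 355] [320.35492958 167.0056338 ]
((320.0, 167.0), (34.0, 10.0), 90.0)
w3 [375 159  22  39 683] [385.91068814 178.12884334]
((385.5, 178.0), (38.0, 21.0), 90.0)
w2 150 319 324
w2 154 316 325
w2 158 315 325
w2 162 315 325
w2 166 315 325
w2 170 316 325
w2 174 316 325
w2 178 316 325
w2 182 317 325
w3 159 378 385
w3 163 377 391
w3 167 376 395
w3 171 376 395
w3 175 376 396
w3 179 376 396
w3 183 376 396
w3 187 375 396
w3 191 379 395
w3 195 381 394
0.06 [array([0.484 , 0.1915, 0.06  ]), array([0.501 , 0.1879, 0.06  ]), array([0.5194, 0.1839, 0.06  ])]
0.085 [array([0.4814, 0.1926, 0.085 ]), array([0.497 , 0.1893, 0.085 ]), array([0.514 , 0.1856, 0.085 ])]
```

```bash
python3 - <<'E'
from h import *
print(onz('top0',249.4,210.1,.045), onz('top0',247.6,209.5,.085))
print('bow +y top edge',tri(('w2',326,168),('w3',396.7,178)))
print('key cen w/top', tri(('w2',320.8,167),('top0',247.6,209)))
# lock from top
cs=[(78/5+328,352/5+170-60),(328/5+328,352/5+170-60),(338/5+328,570/5+170-60),(85/5+328,578/5+170-60)]
p=[onz('top0',u,v,.075) for u,v in cs]; print(np.round(p,4)); print(onz('top0',209/5+328,(463-300)/5+170,.078))
E
```

```text
[0.49778912 0.18368006 0.045     ] [0.4964858  0.18321594 0.085     ]
bow +y top edge (array([0.49706469, 0.19417953, 0.09139466]), [0.0008513615762501813, 0.0008513615762501055])
key cen w/top (array([0.50051254, 0.18737226, 0.05904573]), [0.0006375435279484727, 0.0006375435279484839])
[[ 0.5896 -0.0961  0.075 ]
 [ 0.5928 -0.2442  0.075 ]
 [ 0.4639 -0.25    0.075 ]
 [ 0.4561 -0.1019  0.075 ]]
[ 0.52493834 -0.17365606  0.078     ]
```

The stand measures 70.3 x 54.4 mm at z 0.045 and the bow top is at about 0.091, both matching the description. The target is (0.500, 0.189), with tool x at yaw 78.2°.

```bash
python3 -c "
from h import *
to([.4999,.1888,.12],78.2)"
```

```text
t 2.3 p [0.5083 0.1319 0.1631] yawx 78.45 tilt [-0.16  0.12] F [-0.2 -0.7 -0.1] T [0.03 0.01 0.02] op 0.0912 q [ 0.23  0.28  1.76  0.    1.11 -1.14]
mm tool [ 54.  -19.5  43.3]
rot deg tool [-0.18 -0.08  0.25]
```

Request:
{"api": "servo_tool", "payload": {"deltas": [{"wx": -0.03, "wy": 0, "wz": 0.05, "dx": 0.95, "dy": -0.35, "dz": 0.3, "grip": 1}, {"wx": 0, "wy": 0, "wz": 0, "dx": 0.85, "dy": -0.3, "dz": 0.6, "grip": 1}, {"wx": 0, "wy": 0, "wz": 0, "dx": 0, "dy": 0, "dz": 0.6, "grip": 1}, {"wx": 0, "wy": 0, "wz": 0, "dx": 0, "dy": 0, "dz": 0, "grip": 1}, {"wx": 0, "wy": 0, "wz": 0, "dx": 0, "dy": 0, "dz": 0, "grip": 1}]}}

```text
time_s: 2.8
tool_pos: [0.5025, 0.197, 0.1217]
orientation: [0.001, 0.775, 0.632, 0.006]
ft_force: [0.9, 0.2, 0.6]
opening: 0.0908
```

```bash
python3 -c "
from h import *
to([.4999,.1888,.053],78.2)
f,d=grab('wrist','w4')
T=np.array(d['T_tool_cam']);print(T.round(4).tolist())
"
```

```text
t 2.8 p [0.5025 0.197  0.1217] yawx 78.46 tilt [0.54 0.35] F [0.9 0.2 0.6] T [ 0.    0.   -0.01] op 0.0908 q [ 0.35  0.34  1.79  0.    1.   -1.02]
mm tool [-9.1 -1.4 68.6]
rot deg tool [ 0.46 -0.45  0.26]
[[1.0, 0.0004, 0.0011, 0.0], [0.0007, -0.9645, -0.2639, -0.0746], [0.001, 0.2639, -0.9645, -0.1718], [0.0, 0.0, 0.0, 1.0]]
```

Request:
{"api": "servo_tool", "payload": {"deltas": [{"wx": 0.09, "wy": -0.09, "wz": 0.05, "dx": -0.25, "dy": -0.05, "dz": 0.3, "grip": 1}, {"wx": 0, "wy": 0, "wz": 0, "dx": 0, "dy": 0, "dz": 0.4, "grip": 1}, {"wx": 0, "wy": 0, "wz": 0, "dx": 0, "dy": 0, "dz": 0.4, "grip": 1}, {"wx": 0, "wy": 0, "wz": 0, "dx": 0, "dy": 0, "dz": 0.2, "grip": 1}, {"wx": 0, "wy": 0, "wz": 0, "dx": 0, "dy": 0, "dz": 0, "grip": 1}]}}

```text
time_s: 3.35
tool_pos: [0.5005, 0.1885, 0.0813]
orientation: [0.001, 0.777, 0.63, 0.001]
ft_force: [0.5, 0.1, 0.0]
opening: 0.0912
```

```bash
python3 -c "
from h import *
to([.4999,.1888,.053],78.2)
f,d=grab('wrist','w5')
cv2.imwrite('pics/z5.png',cv2.resize(f[100:360,180:460,::-1],(560,520),interpolation=2))
"
```

```text
t 3.35 p [0.5005 0.1885 0.0813] yawx 78.06 tilt [0.14 0.03] F [0.5 0.1 0. ] T [-0.01 -0.01 -0.01] op 0.0912 q [ 0.34  0.38  1.85 -0.    0.92 -1.02]
mm tool [ 0.1 -0.8 28.3]
rot deg tool [ 0.13 -0.05 -0.14]
```

View pics/z5.png

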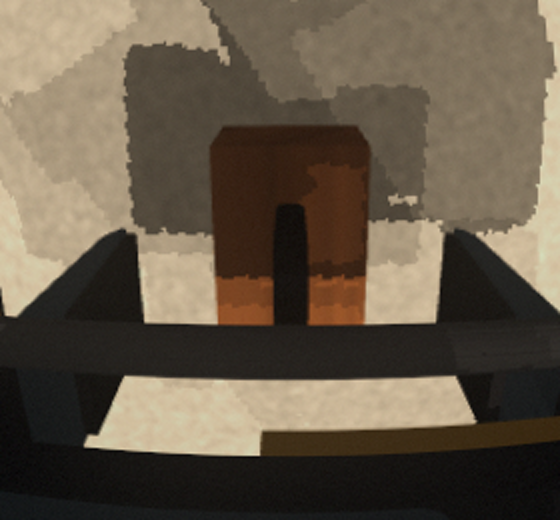

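The key is centred between the open fingers, with the bow at about crop (290,265), raw (325,232). I'll go down and grip.

Request:
{"api": "servo_tool", "payload": {"deltas": [{"wx": 0, "wy": 0, "wz": 0, "dx": 0, "dy": -0.03, "dz": 0.35, "grip": 1}, {"wx": 0, "wy": 0, "wz": 0, "dx": 0, "dy": 0, "dz": 0.3, "grip": 1}, {"wx": 0, "wy": 0, "wz": 0, "dx": 0, "dy": 0, "dz": 0.2, "grip": 1}, {"wx": 0, "wy": 0, "wz": 0, "dx": 0, "dy": 0, "dz": 0.1, "grip": 1}, {"wx": 0, "wy": 0, "wz": 0, "dx": 0, "dy": 0, "dz": 0, "grip": 0.3}, {"wx": 0, "wy": 0, "wz": 0, "dx": 0, "dy": 0, "dz": 0, "grip": 0.3}], "force": 20}}

```text
time_s: 4.0
tool_pos: [0.5003, 0.189, 0.0508]
orientation: [0.001, 0.777, 0.63, 0.002]
ft_force: [0.1, -0.9, -0.3]
opening: 0.078
```

```bash
python3 -c "
from h import *
to([.4999,.1888,.053],78.2)
"
```

```text
t 4.0 p [0.5003 0.189  0.0508] yawx 78.06 tilt [0.2  0.05] F [ 0.1 -0.9 -0.3] T [-0.02 -0.03 -0.02] op 0.078 q [ 0.34  0.41  1.88 -0.    0.84 -1.02]
mm tool [-0.2 -0.3 -2.2]
rot deg tool [ 0.18 -0.09 -0.14]
```

Request:
{"api": "servo_tool", "payload": {"deltas": [{"wx": 0, "wy": 0, "wz": 0, "dx": 0, "dy": 0, "dz": -0.04, "grip": 0}, {"wx": 0, "wy": 0, "wz": 0, "dx": 0, "dy": 0, "dz": 0, "grip": 0}, {"wx": 0, "wy": 0, "wz": 0, "dx": 0, "dy": 0, "dz": 0, "grip": 0}, {"wx": 0, "wy": 0, "wz": 0, "dx": 0, "dy": 0, "dz": 0, "grip": 0}, {"wx": 0, "wy": 0, "wz": 0, "dx": 0, "dy": 0, "dz": 0, "grip": 0}, {"wx": 0, "wy": 0, "wz": 0, "dx": 0, "dy": 0, "dz": 0, "grip": 0}, {"wx": 0, "wy": 0, "wz": 0, "dx": 0, "dy": 0, "dz": 0, "grip": 0}, {"wx": 0, "wy": 0, "wz": 0, "dx": 0, "dy": 0, "dz": 0, "grip": 0}, {"wx": 0, "wy": 0, "wz": 0, "dx": 0, "dy": 0, "dz": 0, "grip": 0}], "force": 20}}

```text
time_s: 4.9
tool_pos: [0.5011, 0.1893, 0.0533]
orientation: [0.001, 0.777, 0.63, 0.003]
ft_force: [-0.1, 1.0, 0.9]
opening: 0.0101
```

```bash
python3 -c "
from h import *
to([.4999,.1888,.053],78.2)
"
```

```text
t 4.9 p [0.5011 0.1893 0.0533] yawx 78.06 tilt [0.34 0.1 ] F [-0.1  1.   0.9] T [-0.01 -0.02  0.03] op 0.0101 q [ 0.34  0.41  1.88 -0.    0.84 -1.02]
mm tool [-0.7 -1.1  0.3]
rot deg tool [ 0.32 -0.16 -0.14]
```

Request:
{"api": "servo_tool", "payload": {"deltas": [{"wx": 0, "wy": 0, "wz": 0, "dx": 0, "dy": 0, "dz": 0, "grip": 0}, {"wx": 0.06, "wy": 0, "wz": 0, "dx": 0, "dy": 0, "dz": -0.4, "grip": 0}, {"wx": 0, "wy": 0, "wz": 0, "dx": 0, "dy": 0, "dz": -0.6, "grip": 0}, {"wx": 0, "wy": 0, "wz": 0, "dx": 0, "dy": 0, "dz": -0.8, "grip": 0}, {"wx": 0, "wy": 0, "wz": 0, "dx": 0, "dy": 0, "dz": -0.9, "grip": 0}, {"wx": 0, "wy": 0, "wz": 0, "dx": 0, "dy": 0, "dz": -0.8, "grip": 0}, {"wx": 0, "wy": 0, "wz": 0, "dx": 0, "dy": 0, "dz": -0.5, "grip": 0}, {"wx": 0, "wy": 0, "wz": 0, "dx": 0, "dy": 0, "dz": 0, "grip": 0}], "force": 55}}

```text
time_s: 5.7
tool_pos: [0.5001, 0.1885, 0.1761]
orientation: [-0.001, 0.777, 0.63, -0.001]
ft_force: [-0.0, 0.1, -0.3]
opening: 0.0097
```

```bash
python3 -c "
from h import *
to([.525,-.174,.17],88)
"
```

```text
t 5.7 p [0.5001 0.1885 0.1761] yawx 78.07 tilt [-0.17  0.07] F [-0.   0.1 -0.3] T [ 0.04  0.   -0.01] op 0.0097 q [ 0.34  0.29  1.72  0.    1.14 -1.03]
mm tool [-349.6   99.4    5.5]
rot deg tool [-0.18 -0.05 -9.93]
```

Request:
{"api": "servo_tool", "payload": {"deltas": [{"wx": 0, "wy": 0, "wz": 0, "dx": -0.9, "dy": 0.37, "dz": 0, "grip": 0}, {"wx": 0, "wy": 0, "wz": 0, "dx": -0.95, "dy": 0.37, "dz": 0, "grip": 0}, {"wx": 0, "wy": 0, "wz": 0, "dx": -0.95, "dy": 0.37, "dz": 0, "grip": 0}, {"wx": 0, "wy": 0, "wz": 0, "dx": -0.95, "dy": 0.37, "dz": 0, "grip": 0}, {"wx": 0, "wy": 0, "wz": 0, "dx": -0.95, "dy": 0.37, "dz": 0, "grip": 0}, {"wx": 0, "wy": 0, "wz": 0, "dx": -0.95, "dy": 0.37, "dz": 0, "grip": 0}, {"wx": 0, "wy": 0, "wz": -0.7, "dx": -0.95, "dy": 0.37, "dz": 0, "grip": 0}, {"wx": 0, "wy": 0, "wz": -0.7, "dx": -0.9, "dy": 0.3, "dz": 0, "grip": 0}, {"wx": 0, "wy": 0, "wz": -0.6, "dx": -0.5, "dy": 0.1, "dz": 0, "grip": 0}, {"wx": 0, "wy": 0, "wz": 0, "dx": 0, "dy": 0, "dz": 0, "grip": 0}]}}

```text
time_s: 6.7
tool_pos: [0.5385, -0.0731, 0.1639]
orientation: [-0.007, 0.716, 0.698, -0.006]
ft_force: [0.2, 0.5, -1.0]
opening: 0.0097
```

```bash
python3 -c "
from h import *
to([.525,-.174,.17],88)
"
```

```text
t 6.7 p [ 0.5385 -0.0731  0.1639] yawx 88.61 tilt [-1.06  0.13] F [ 0.2  0.5 -1. ] T [ 0.03 -0.02 -0.02] op 0.0097 q [-0.16  0.32  1.7  -0.    1.14 -1.7 ]
mm tool [-101.1  -11.2   -6.1]
rot deg tool [-1.06 -0.1   0.61]
```

Request:
{"api": "servo_tool", "payload": {"deltas": [{"wx": -0.2, "wy": 0, "wz": 0, "dx": -0.7, "dy": 0.2, "dz": -0.1, "grip": 0}, {"wx": 0, "wy": 0, "wz": 0.1, "dx": -0.7, "dy": 0.2, "dz": 0, "grip": 0}, {"wx": 0, "wy": 0, "wz": 0, "dx": -0.4, "dy": 0.1, "dz": 0, "grip": 0}, {"wx": 0, "wy": 0, "wz": 0, "dx": 0, "dy": 0, "dz": 0, "grip": 0}, {"wx": 0, "wy": 0, "wz": 0, "dx": 0, "dy": 0, "dz": 0, "grip": 0}]}}

```text
time_s: 7.2
tool_pos: [0.55, -0.1249, 0.1624]
orientation: [-0.005, 0.72, 0.694, -0.001]
ft_force: [-0.1, 0.3, -0.4]
opening: 0.01
```

```bash
python3 -c "
from h import *
st();grab('wrist','k1')
"
```

```text
t 7.2 p [ 0.55   -0.1249  0.1624] yawx 87.88 tilt [-0.47  0.39] F [-0.1  0.3 -0.4] T [-0.02  0.    0.02] op 0.01 q [-0.25  0.34  1.66  0.01  1.14 -1.78]
```

Request:
{"api": "servo_tool", "payload": {"deltas": [{"wx": 0, "wy": 0, "wz": 0, "dx": -0.8, "dy": 0, "dz": 0, "grip": 0}, {"wx": 0, "wy": 0, "wz": 0, "dx": -0.8, "dy": 0, "dz": 0, "grip": 0}, {"wx": 0, "wy": 0, "wz": 0, "dx": 0, "dy": 0, "dz": 0, "grip": 0}, {"wx": 0, "wy": 0, "wz": 0, "dx": 0, "dy": 0, "dz": 0, "grip": 0}]}}

```text
time_s: 7.65
tool_pos: [0.5478, -0.1689, 0.1619]
orientation: [-0.007, 0.718, 0.696, -0.0]
ft_force: [-0.2, -0.5, -0.5]
opening: 0.0099
```

```bash
python3 -c "
from h import *
st()
g,d=grab('wrist','k2')
f=cv2.imread('pics/k1.png')
cv2.imwrite('pics/z6.png',np.hstack([cv2.resize(i[40:360,190:460],(400,474),interpolation=2) for i in (f,g[:,:,::-1])]))
"
```

```text
t 7.65 p [ 0.5478 -0.1689  0.1619] yawx 88.14 tilt [-0.53  0.53] F [-0.2 -0.5 -0.5] T [ 0.03 -0.03  0.02] op 0.0099 q [-0.32  0.36  1.64  0.01  1.15 -1.86]
```

View pics/z6.png

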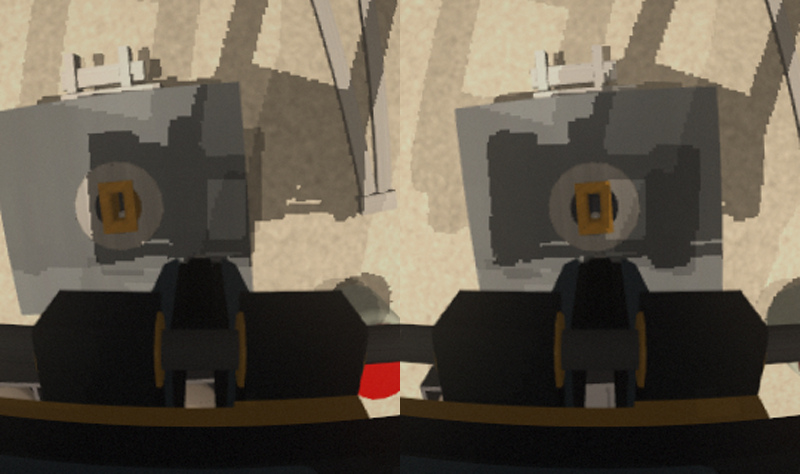

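Both crops show the lock in its rosette, at about crop (118,207) in the left and (594,208) in the right; the raw positions are (270,180) and (321,180). The slot runs along image rows. Next I'll measure the brass by mask.

```bash
python3 - <<'E'
from h import *
P={}
for f,x,y in(('k1',270,180),('k2',321,180)):
    i=cv2.imread(f'pics/{f}.png'); h=cv2.cvtColor(i,cv2.COLOR_BGR2HSV)
    m=((h[...,0]<28)&(h[...,0]>8)&(h[...,1]>140)&(h[...,2]>60)).astype(np.uint8); M=np.zeros_like(m); M[y-35:y+35,x-30:x+30]=m[y-35:y+35,x-30:x+30]
    c=max(cv2.findContours(M,cv2.RETR_EXTERNAL,cv2.CHAIN_APPROX_NONE)[0],key=cv2.contourArea)
    r=cv2.minAreaRect(c); b=cv2.boxPoints(r); print(f,r,b.round(1).tolist())
    w=np.array([onz(f,u,v,.078) for u,v in b]); P[f]=r[0]
    print(w.mean(0).round(4),[np.linalg.norm(w[k]-w[k-1]).round(4) for k in range(4)],[np.degrees(np.arctan2(*(w[k]-w[k-1])[[1,0]])).round(1) for k in range(4)])
    s=M.copy(); f0=np.zeros_like(m); cv2.drawContours(f0,[c],-1,1,-1); e=cv2.erode(f0,np.ones((3,3)))&(1-m)
    u,v=cv2.findNonZero(e).reshape(-1,2).T; print('slot',u.mean(),v.mean(),u.min(),u.max(),v.min(),v.max(),onz(f,(u.min()+u.max())/2,(v.min()+v.max())/2,.078))
    g=((abs(i.astype(int)[...,0]-i[...,2])<25)).astype(np.uint8)
print(tri(('k1',*P['k1']),('k2',*P['k2'])))
E
```

```text
k1 ((270.70123291015625, 179.31097412109375), (34.56507110595703, 26.503570556640625), 83.6598129272461) [[255.60000610351562, 163.60000610351562], [282.0, 160.6999969482422], [285.79998779296875, 195.0], [259.3999938964844, 198.0]]
[ 0.5271 -0.1698  0.078 ] [np.float64(0.0303), np.float64(0.0229), np.float64(0.0299), np.float64(0.0235)] [np.float64(-178.5), np.float64(93.3), np.float64(2.5), np.float64(-85.9)]
slot 271.2916666666667 178.66666666666666 267 274 170 186 [ 0.5257658  -0.16979856  0.078     ]
k2 ((320.8237609863281, 180.0614776611328), (34.67518615722656, 24.263578414916992), 84.80557250976562) [[307.20001220703125, 163.89999389648438], [331.29998779296875, 161.6999969482422], [334.5, 196.1999969482422], [310.29998779296875, 198.39999389648438]]
[ 0.5272 -0.1709  0.078 ] [np.float64(0.03), np.float64(0.0203), np.float64(0.0299), np.float64(0.0208)] [np.float64(-177.5), np.float64(93.2), np.float64(3.5), np.float64(-86.6)]
slot 320.703125 178.578125 317 325 171 187 [ 0.52611413 -0.17072696  0.078     ]
(array([ 0.5283597 , -0.17098239,  0.07101375]), [8.381517842962974e-05, 8.381517842978153e-05])
```

```bash
python3 -c "
from h import *
to([.527,-.1708,.135],92.8)
"
```

```text
t 7.7 p [ 0.5478 -0.1689  0.1619] yawx 88.18 tilt [-0.53  0.52] F [ 0.4 -0.4  0.4] T [0.09 0.   0.01] op 0.0099 q [-0.32  0.36  1.64  0.01  1.15 -1.86]
mm tool [ -2.8 -20.5  27.1]
rot deg tool [-0.52 -0.52 -4.62]
```

Request:
{"api": "servo_tool", "payload": {"deltas": [{"wx": -0.1, "wy": -0.1, "wz": -0.5, "dx": -0.1, "dy": -0.35, "dz": 0.3, "grip": 0}, {"wx": 0, "wy": 0, "wz": -0.4, "dx": 0, "dy": -0.35, "dz": 0.3, "grip": 0}, {"wx": 0, "wy": 0, "wz": 0, "dx": 0, "dy": 0, "dz": 0.2, "grip": 0}, {"wx": 0, "wy": 0, "wz": 0, "dx": 0, "dy": 0, "dz": 0, "grip": 0}, {"wx": 0, "wy": 0, "wz": 0, "dx": 0, "dy": 0, "dz": 0, "grip": 0}]}}

```text
time_s: 8.2
tool_pos: [0.5276, -0.1668, 0.138]
orientation: [0.0, 0.688, 0.725, 0.001]
ft_force: [0.7, -0.3, -0.3]
opening: 0.0099
```

```bash
python3 -c "
from h import *
to([.527,-.1708,.125],92.8)
"
```

```text
t 8.2 p [ 0.5276 -0.1668  0.138 ] yawx 93.02 tilt [0.12 0.06] F [ 0.7 -0.3 -0.3] T [ 0.05 -0.03 -0.03] op 0.0099 q [-0.33  0.34  1.73  0.    1.06 -1.95]
mm tool [-3.9 -0.8 13. ]
rot deg tool [ 0.12 -0.06  0.22]
```

Request:
{"api": "servo_tool", "payload": {"deltas": [{"wx": 0, "wy": 0, "wz": 0.04, "dx": -0.13, "dy": -0.03, "dz": 0.1, "grip": 0}, {"wx": 0, "wy": 0, "wz": 0, "dx": 0, "dy": 0, "dz": 0.2, "grip": 0}, {"wx": 0, "wy": 0, "wz": 0, "dx": 0, "dy": 0, "dz": 0.1, "grip": 0}, {"wx": 0, "wy": 0, "wz": 0, "dx": 0, "dy": 0, "dz": 0, "grip": 0}]}}

```text
time_s: 8.6
tool_pos: [0.5287, -0.171, 0.1258]
orientation: [0.001, 0.69, 0.724, 0.002]
ft_force: [0.3, -1.0, -0.6]
opening: 0.0097
```

```bash
python3 -c "
from h import *
to([.527,-.1708,.120],92.8)
f,d=grab('wrist','k3')
g,d=grab('scene','s3')
cv2.imwrite('pics/z7.png',np.hstack([cv2.resize(f[100:300,225:425,::-1],(400,400),interpolation=2),cv2.resize(g[200:250,243:293,::-1],(400,400),interpolation=2)]))
"
```

```text
t 8.6 p [ 0.5287 -0.171   0.1258] yawx 92.79 tilt [0.25 0.03] F [ 0.3 -1.  -0.6] T [0.03 0.06 0.08] op 0.0097 q [-0.33  0.36  1.74  0.    1.04 -1.96]
mm tool [ 0.3 -1.7  5.8]
rot deg tool [ 0.25 -0.02 -0.01]
```

View pics/z7.png

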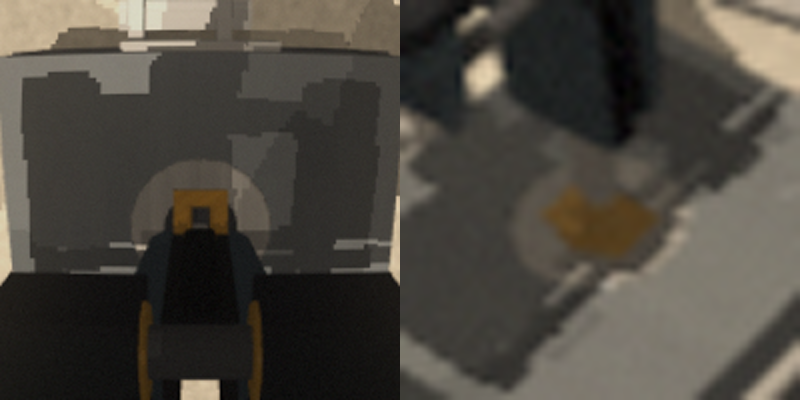

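Left panel: the slot at crop (200,212) lines up with the finger centre line at column 200, and the yaw is parallel. Right panel: the blade is just above the brass. I'm descending to the mouth.

Request:
{"api": "servo_tool", "payload": {"deltas": [{"wx": 0.05, "wy": 0, "wz": 0, "dx": 0, "dy": -0.06, "dz": 0.1, "grip": 0}, {"wx": 0, "wy": 0, "wz": 0, "dx": 0, "dy": 0, "dz": 0.1, "grip": 0}, {"wx": 0, "wy": 0, "wz": 0, "dx": 0, "dy": 0, "dz": 0.1, "grip": 0}, {"wx": 0, "wy": 0, "wz": 0, "dx": 0, "dy": 0, "dz": 0, "grip": 0}]}}

```text
time_s: 9.1
tool_pos: [0.527, -0.1712, 0.1166]
orientation: [0.0, 0.69, 0.724, 0.0]
ft_force: [-0.1, 0.4, -1.1]
opening: 0.0102
```

```bash
python3 -c "
from h import *
to([.527,-.1708,.115],92.8)
"
```

```text
t 9.1 p [ 0.527  -0.1712  0.1166] yawx 92.78 tilt [ 0.03 -0.  ] F [-0.1  0.4 -1.1] T [ 0.05  0.05 -0.05] op 0.0102 q [-0.34  0.37  1.76  0.    1.02 -1.95]
mm tool [0.4 0.1 1.6]
rot deg tool [ 0.03  0.   -0.02]
```

Request:
{"api": "servo_tool", "payload": {"deltas": [{"wx": 0, "wy": 0, "wz": 0, "dx": 0, "dy": 0, "dz": 0.07, "grip": 0}, {"wx": 0, "wy": 0, "wz": 0, "dx": 0, "dy": 0, "dz": 0.07, "grip": 0}, {"wx": 0, "wy": 0, "wz": 0, "dx": 0, "dy": 0, "dz": 0.07, "grip": 0}, {"wx": 0, "wy": 0, "wz": 0, "dx": 0, "dy": 0, "dz": 0, "grip": 0}]}}

```text
time_s: 9.5
tool_pos: [0.527, -0.1712, 0.1098]
orientation: [0.0, 0.69, 0.724, 0.0]
ft_force: [0.2, 0.2, -0.1]
opening: 0.01
```

```bash
python3 -c "
from h import *
to([.527,-.1708,.115],92.8)
"
```

```text
t 9.5 p [ 0.527  -0.1712  0.1098] yawx 92.79 tilt [0.03 0.  ] F [ 0.2  0.2 -0.1] T [ 0.04 -0.01 -0.03] op 0.01 q [-0.33  0.37  1.77  0.    1.   -1.95]
mm tool [ 0.4  0.  -5.2]
rot deg tool [ 0.03  0.   -0.01]
```

Request:
{"api": "servo_tool", "payload": {"deltas": [{"wx": 0, "wy": 0, "wz": 0, "dx": 0, "dy": 0, "dz": 0.067, "grip": 0}, {"wx": 0, "wy": 0, "wz": 0, "dx": 0, "dy": 0.055, "dz": 0, "grip": 0}, {"wx": 0, "wy": 0, "wz": 0, "dx": 0, "dy": -0.11, "dz": 0, "grip": 0}, {"wx": 0, "wy": 0, "wz": 0, "dx": 0, "dy": 0.055, "dz": 0, "grip": 0}, {"wx": 0, "wy": 0, "wz": 0, "dx": 0, "dy": 0, "dz": 0.067, "grip": 0}, {"wx": 0, "wy": 0, "wz": 0, "dx": 0, "dy": 0.055, "dz": 0, "grip": 0}, {"wx": 0, "wy": 0, "wz": 0, "dx": 0, "dy": -0.11, "dz": 0, "grip": 0}, {"wx": 0, "wy": 0, "wz": 0, "dx": 0, "dy": 0.055, "dz": 0, "grip": 0}]}}

```text
time_s: 10.3
tool_pos: [0.5277, -0.1714, 0.1058]
orientation: [0.001, 0.69, 0.724, 0.001]
ft_force: [0.3, -0.1, -0.3]
opening: 0.0096
```

```bash
python3 -c "
from h import *
to([.527,-.1708,.0863],92.8)
"
```

```text
t 10.3 p [ 0.5277 -0.1714  0.1058] yawx 92.78 tilt [ 0.14 -0.02] F [ 0.3 -0.1 -0.3] T [ 0.01  0.02 -0.02] op 0.0096 q [-0.33  0.38  1.77  0.    0.99 -1.95]
mm tool [ 0.6 -0.7 19.5]
rot deg tool [ 0.14  0.03 -0.02]
```

Request:
{"api": "servo_tool", "payload": {"deltas": [{"wx": 0.02, "wy": 0, "wz": 0, "dx": 0.01, "dy": -0.02, "dz": 0.067, "grip": 0}, {"wx": 0, "wy": 0, "wz": 0, "dx": 0, "dy": 0.055, "dz": 0, "grip": 0}, {"wx": 0, "wy": 0, "wz": 0, "dx": 0, "dy": -0.11, "dz": 0, "grip": 0}, {"wx": 0, "wy": 0, "wz": 0, "dx": 0, "dy": 0.05, "dz": 0, "grip": 0}, {"wx": 0, "wy": 0, "wz": 0, "dx": 0, "dy": 0, "dz": 0.067, "grip": 0}, {"wx": 0, "wy": 0, "wz": 0, "dx": 0, "dy": 0.055, "dz": 0, "grip": 0}, {"wx": 0, "wy": 0, "wz": 0, "dx": 0, "dy": -0.11, "dz": 0, "grip": 0}, {"wx": 0, "wy": 0, "wz": 0, "dx": 0, "dy": 0.05, "dz": 0, "grip": 0}]}}

```text
time_s: 11.1
tool_pos: [0.5274, -0.171, 0.1014]
orientation: [0.001, 0.69, 0.724, 0.001]
ft_force: [-3.0, -0.9, 0.5]
opening: 0.0097
```

```bash
python3 -c "
from h import *
to([.527,-.1708,.0863],92.8)
"
```

```text
t 11.1 p [ 0.5274 -0.171   0.1014] yawx 92.77 tilt [ 0.13 -0.02] F [-3.  -0.9  0.5] T [-0.06  0.7  -0.  ] op 0.0097 q [-0.33  0.38  1.78  0.    0.98 -1.95]
mm tool [ 0.2 -0.4 15.1]
rot deg tool [ 0.13  0.03 -0.03]
```

Request:
{"api": "servo_tool", "payload": {"deltas": [{"wx": 0.02, "wy": 0, "wz": 0, "dx": 0, "dy": -0.01, "dz": 0.067, "grip": 0}, {"wx": 0, "wy": 0, "wz": 0, "dx": 0, "dy": 0.06, "dz": 0, "grip": 0}, {"wx": 0, "wy": 0, "wz": 0, "dx": 0, "dy": -0.11, "dz": 0, "grip": 0}, {"wx": 0, "wy": 0, "wz": 0, "dx": 0, "dy": 0.05, "dz": 0, "grip": 0}, {"wx": 0, "wy": 0, "wz": 0, "dx": 0, "dy": 0, "dz": 0.067, "grip": 0}, {"wx": 0, "wy": 0, "wz": 0, "dx": 0, "dy": 0.06, "dz": 0, "grip": 0}, {"wx": 0, "wy": 0, "wz": 0, "dx": 0, "dy": -0.11, "dz": 0, "grip": 0}, {"wx": 0, "wy": 0, "wz": 0, "dx": 0, "dy": 0.05, "dz": 0, "grip": 0}]}}

```text
time_s: 11.9
tool_pos: [0.5272, -0.1709, 0.0967]
orientation: [0.0, 0.69, 0.724, 0.0]
ft_force: [-4.3, -0.9, 2.1]
opening: 0.0094
```

```bash
python3 -c "
from h import *
to([.527,-.1708,.0863],92.8)
"
```

```text
t 11.9 p [ 0.5272 -0.1709  0.0967] yawx 92.74 tilt [ 0.06 -0.  ] F [-4.3 -0.9  2.1] T [-0.16  0.88 -0.02] op 0.0094 q [-0.33  0.39  1.78  0.    0.97 -1.95]
mm tool [ 0.1 -0.2 10.4]
rot deg tool [ 0.06  0.01 -0.06]
```

Request:
{"api": "servo_tool", "payload": {"deltas": [{"wx": 0, "wy": 0, "wz": 0, "dx": 0, "dy": 0, "dz": 0.067, "grip": 0}, {"wx": 0, "wy": 0, "wz": 0, "dx": 0, "dy": 0.06, "dz": 0, "grip": 0}, {"wx": 0, "wy": 0, "wz": 0, "dx": 0, "dy": -0.12, "dz": 0, "grip": 0}, {"wx": 0, "wy": 0, "wz": 0, "dx": 0, "dy": 0.05, "dz": 0, "grip": 0}, {"wx": 0, "wy": 0, "wz": 0, "dx": 0, "dy": 0, "dz": 0.067, "grip": 0}, {"wx": 0, "wy": 0, "wz": 0, "dx": 0, "dy": 0.06, "dz": 0, "grip": 0}, {"wx": 0, "wy": 0, "wz": 0, "dx": 0, "dy": -0.12, "dz": 0, "grip": 0}, {"wx": 0, "wy": 0, "wz": 0, "dx": 0, "dy": 0.05, "dz": 0, "grip": 0}]}}

```text
time_s: 12.7
tool_pos: [0.528, -0.1713, 0.0938]
orientation: [0.002, 0.69, 0.724, 0.001]
ft_force: [-3.2, -1.0, 0.6]
opening: 0.0097
```

```bash
python3 -c "
from h import *
to([.527,-.1708,.0863],92.8)
"
```

```text
t 12.7 p [ 0.528  -0.1713  0.0938] yawx 92.72 tilt [ 0.3  -0.05] F [-3.2 -1.   0.6] T [-0.07  0.83 -0.  ] op 0.0097 q [-0.33  0.39  1.79  0.    0.96 -1.95]
mm tool [ 0.5 -1.   7.5]
rot deg tool [ 0.3   0.07 -0.08]
```

Request:
{"api": "servo_tool", "payload": {"deltas": [{"wx": 0.04, "wy": 0, "wz": 0, "dx": 0.01, "dy": -0.03, "dz": 0.067, "grip": 0}, {"wx": 0, "wy": 0, "wz": 0, "dx": 0, "dy": 0.05, "dz": 0, "grip": 0}, {"wx": 0, "wy": 0, "wz": 0, "dx": 0, "dy": -0.12, "dz": 0, "grip": 0}, {"wx": 0, "wy": 0, "wz": 0, "dx": 0, "dy": 0.06, "dz": 0, "grip": 0}, {"wx": 0, "wy": 0, "wz": 0, "dx": 0, "dy": 0, "dz": 0.067, "grip": 0}, {"wx": 0, "wy": 0, "wz": 0, "dx": 0, "dy": 0.05, "dz": 0, "grip": 0}, {"wx": 0, "wy": 0, "wz": 0, "dx": 0, "dy": -0.12, "dz": 0, "grip": 0}, {"wx": 0, "wy": 0, "wz": 0, "dx": 0, "dy": 0.05, "dz": 0, "grip": 0}]}}

```text
time_s: 13.5
tool_pos: [0.5277, -0.1712, 0.0895]
orientation: [0.002, 0.69, 0.724, 0.001]
ft_force: [-0.8, -0.4, -0.2]
opening: 0.0097
```

```bash
python3 -c "
from h import *
to([.527,-.1708,.0863],92.8)
"
```

```text
t 13.5 p [ 0.5277 -0.1712  0.0895] yawx 92.7 tilt [ 0.3  -0.09] F [-0.8 -0.4 -0.2] T [ 0.07  0.02 -0.02] op 0.0097 q [-0.33  0.39  1.79  0.    0.95 -1.95]
mm tool [ 0.5 -0.6  3.2]
rot deg tool [ 0.29  0.1  -0.1 ]
```

Request:
{"api": "servo_tool", "payload": {"deltas": [{"wx": 0.04, "wy": 0, "wz": 0, "dx": 0.01, "dy": -0.02, "dz": 0.067, "grip": 0}, {"wx": 0, "wy": 0, "wz": 0, "dx": 0, "dy": 0.05, "dz": 0, "grip": 0}, {"wx": 0, "wy": 0, "wz": 0, "dx": 0, "dy": -0.12, "dz": 0, "grip": 0}, {"wx": 0, "wy": 0, "wz": 0, "dx": 0, "dy": 0.055, "dz": 0, "grip": 0}, {"wx": 0, "wy": 0, "wz": 0, "dx": 0, "dy": 0, "dz": 0.05, "grip": 0}]}}

```text
time_s: 14.0
tool_pos: [0.5277, -0.1709, 0.0861]
orientation: [0.002, 0.69, 0.723, 0.001]
ft_force: [-1.2, 1.6, 13.6]
opening: 0.0095
```

```bash
python3 -c "
from h import *
to([.527,-.1708,.0863],92.8)
"
```

```text
t 14.0 p [ 0.5277 -0.1709  0.0861] yawx 92.68 tilt [ 0.24 -0.1 ] F [-1.2  1.6 13.6] T [0.27 0.41 0.01] op 0.0095 q [-0.33  0.4   1.8  -0.    0.94 -1.95]
mm tool [ 0.1 -0.7 -0.2]
rot deg tool [ 0.23  0.11 -0.12]
```

Request:
{"api": "servo_tool", "payload": {"deltas": [{"wx": 0, "wy": 0, "wz": 0, "dx": 0, "dy": 0.03, "dz": 0.03, "grip": 0}, {"wx": 0, "wy": 0, "wz": 0, "dx": 0, "dy": -0.08, "dz": 0.03, "grip": 0}, {"wx": 0, "wy": 0, "wz": 0, "dx": 0, "dy": 0.04, "dz": 0.03, "grip": 0}]}}

```text
time_s: 14.3
tool_pos: [0.5269, -0.1711, 0.0862]
orientation: [0.002, 0.69, 0.724, 0.001]
ft_force: [-4.1, 0.4, 9.3]
opening: 0.01
```

```bash
python3 -c "
from h import *
to([.527,-.1708,.0863],92.8)
"
```

```text
t 14.3 p [ 0.5269 -0.1711  0.0862] yawx 92.7 tilt [ 0.24 -0.14] F [-4.1  0.4  9.3] T [ 0.09  0.81 -0.01] op 0.01 q [-0.33  0.4   1.8  -0.    0.94 -1.95]
mm tool [ 0.3  0.1 -0.1]
rot deg tool [ 0.23  0.16 -0.1 ]
```

Request:
{"api": "servo_tool", "payload": {"deltas": [{"wx": 0, "wy": 0, "wz": 0.5, "dx": 0, "dy": 0, "dz": 0, "grip": 0}, {"wx": 0, "wy": 0, "wz": 0.7, "dx": 0, "dy": 0, "dz": 0, "grip": 0}, {"wx": 0, "wy": 0, "wz": 0.7, "dx": 0, "dy": 0, "dz": 0, "grip": 0}, {"wx": 0, "wy": 0, "wz": 0.7, "dx": 0, "dy": 0, "dz": 0, "grip": 0}], "force": 60}}

```text
time_s: 14.7
tool_pos: [0.5269, -0.1711, 0.0863]
orientation: [0.002, 0.77, 0.638, 0.001]
ft_force: [1.3, 0.4, 2.7]
opening: 0.0097
```

```bash
python3 -c "
from h import *
to([.527,-.1709,.0863],-9)
"
```

```text
t 14.7 p [ 0.5269 -0.1711  0.0863] yawx 79.22 tilt [ 0.25 -0.15] F [1.3 0.4 2.7] T [ 0.16 -0.3   0.02] op 0.0097 q [-0.33  0.4   1.8  -0.    0.94 -1.72]
mm tool [ 0.3  0.1 -0. ]
rot deg tool [ 0.29 -0.13 88.22]
```

Request:
{"api": "servo_tool", "payload": {"deltas": [{"wx": 0, "wy": 0, "wz": 0.8, "dx": 0, "dy": 0, "dz": 0.01, "grip": 0}, {"wx": 0, "wy": 0, "wz": 0.8, "dx": 0, "dy": 0, "dz": 0, "grip": 0}, {"wx": 0, "wy": 0, "wz": 0.8, "dx": 0, "dy": 0, "dz": 0.01, "grip": 0}, {"wx": 0, "wy": 0, "wz": 0.8, "dx": 0, "dy": 0, "dz": 0, "grip": 0}, {"wx": 0, "wy": 0, "wz": 0.8, "dx": 0, "dy": 0, "dz": 0.01, "grip": 0}, {"wx": 0, "wy": 0, "wz": 0.8, "dx": 0, "dy": 0, "dz": 0, "grip": 0}, {"wx": 0, "wy": 0, "wz": 0.8, "dx": 0, "dy": 0, "dz": 0.01, "grip": 0}, {"wx": 0, "wy": 0, "wz": 0.8, "dx": 0, "dy": 0, "dz": 0, "grip": 0}]}}

```text
time_s: 15.5
tool_pos: [0.527, -0.1708, 0.0863]
orientation: [0.002, 0.921, 0.39, 0.002]
ft_force: [1.0, 0.3, 0.3]
opening: 0.0096
```

```bash
python3 -c "
from h import *
to([.527,-.1709,.0863],-9)
"
```

```text
t 15.5 p [ 0.527  -0.1708  0.0863] yawx 45.94 tilt [ 0.26 -0.15] F [1.  0.3 0.3] T [ 0.05 -0.33 -0.01] op 0.0096 q [-0.33  0.4   1.8  -0.    0.94 -1.13]
mm tool [-0.   0.1  0. ]
rot deg tool [ 0.24 -0.2  54.94]
```

Request:
{"api": "servo_tool", "payload": {"deltas": [{"wx": 0, "wy": 0, "wz": 0.8, "dx": 0, "dy": 0, "dz": 0.01, "grip": 0}, {"wx": 0, "wy": 0, "wz": 0.8, "dx": 0, "dy": 0, "dz": 0.01, "grip": 0}, {"wx": 0, "wy": 0, "wz": 0.8, "dx": 0, "dy": 0, "dz": 0.01, "grip": 0}, {"wx": 0, "wy": 0, "wz": 0.8, "dx": 0, "dy": 0, "dz": 0.01, "grip": 0}, {"wx": 0, "wy": 0, "wz": 0.8, "dx": 0, "dy": 0, "dz": 0.01, "grip": 0}, {"wx": 0, "wy": 0, "wz": 0.8, "dx": 0, "dy": 0, "dz": 0.01, "grip": 0}, {"wx": 0, "wy": 0, "wz": 0.8, "dx": 0, "dy": 0, "dz": 0.01, "grip": 0}, {"wx": 0, "wy": 0, "wz": 0.8, "dx": 0, "dy": 0, "dz": 0.01, "grip": 0}, {"wx": 0, "wy": 0, "wz": 0.8, "dx": 0, "dy": 0, "dz": 0, "grip": 0}, {"wx": 0, "wy": 0, "wz": 0.8, "dx": 0, "dy": 0, "dz": 0, "grip": 0}]}}

```text
time_s: 16.5
tool_pos: [0.5269, -0.1707, 0.0863]
orientation: [0.002, 0.999, 0.039, 0.002]
ft_force: [1.0, -0.5, 1.7]
opening: 0.0097
```

```bash
python3 -c "
from h import *
to([.527,-.1709,.0863],-9)
"
```

```text
t 16.5 p [ 0.5269 -0.1707  0.0863] yawx 4.44 tilt [ 0.26 -0.22] F [ 1.  -0.5  1.7] T [-0.01 -0.2   0.17] op 0.0097 q [-0.33  0.4   1.8  -0.    0.94 -0.41]
mm tool [ 0.   0.2 -0. ]
rot deg tool [ 0.21 -0.27 13.44]
```

Request:
{"api": "servo_tool", "payload": {"deltas": [{"wx": 0, "wy": 0, "wz": 0.6, "dx": 0, "dy": 0, "dz": 0.01, "grip": 0}, {"wx": 0, "wy": 0, "wz": 0.6, "dx": 0, "dy": 0, "dz": 0.01, "grip": 0}, {"wx": 0, "wy": 0, "wz": 0.6, "dx": 0, "dy": 0, "dz": 0.01, "grip": 0}, {"wx": 0, "wy": 0, "wz": 0.6, "dx": 0, "dy": 0, "dz": 0.01, "grip": 0}, {"wx": 0, "wy": 0, "wz": 0, "dx": 0, "dy": 0, "dz": 0, "grip": 0}]}}

```text
time_s: 17.0
tool_pos: [0.527, -0.1707, 0.0863]
orientation: [0.002, 0.998, -0.07, 0.002]
ft_force: [1.9, 0.2, -0.4]
opening: 0.0096
```

```bash
python3 -c "
from h import *
to([.527,-.1709,.0863],-9)
f,d=grab('scene','s4'); a=cv2.imread('pics/scene0.png')
w,d=grab('wrist','k4')
cv2.imwrite('pics/z8.png',np.hstack([cv2.resize(i[190:280,215:315],(400,360),interpolation=2) for i in (a,f[:,:,::-1])]))
"
```

```text
t 17.0 p [ 0.527  -0.1707  0.0863] yawx -7.97 tilt [ 0.26 -0.26] F [ 1.9  0.2 -0.4] T [-0.05 -0.21  0.08] op 0.0096 q [-0.33  0.4   1.8  -0.    0.94 -0.19]
mm tool [0.1 0.2 0. ]
rot deg tool [ 0.22 -0.29  1.03]
```

View pics/z8.png

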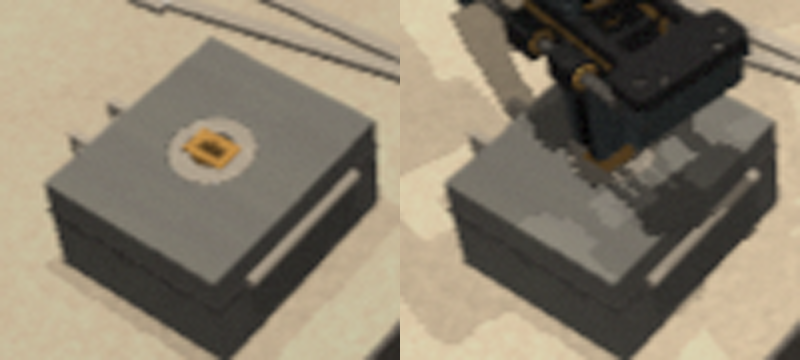

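Right panel: the gripper has turned and the shoulder sits on the brass at (610,160). I'll turn 2° more for margin, then look at the bolt.

Request:
{"api": "servo_tool", "payload": {"deltas": [{"wx": 0, "wy": 0, "wz": 0.3, "dx": 0, "dy": 0, "dz": 0.02, "grip": 0}, {"wx": 0, "wy": 0, "wz": 0.2, "dx": 0, "dy": 0, "dz": 0.02, "grip": 0}, {"wx": 0, "wy": 0, "wz": 0, "dx": 0, "dy": 0, "dz": 0.02, "grip": 0}]}}

```text
time_s: 17.4
tool_pos: [0.527, -0.1707, 0.0863]
orientation: [0.002, 0.996, -0.091, 0.003]
ft_force: [-0.6, 1.8, 5.7]
opening: 0.0099
```

```bash
python3 -c "
from h import *
to([.527,-.1709,.0863],-10)
w,d=grab('wrist','k5'); t,d=grab('top','t5'); a=cv2.imread('pics/top0.png'); b=cv2.imread('pics/k2.png')
r=lambda i,s:cv2.resize(i,s,interpolation=2)
cv2.imwrite('pics/z9.png',np.vstack([np.hstack([r(a[165:245,320:420],(375,300)),r(t[165:245,320:420,::-1],(375,300))]),np.hstack([r(b[40:240,190:440],(375,300)),r(w[:,:,::-1],(375,300))])]))
"
```

```text
t 17.4 p [ 0.527  -0.1707  0.0863] yawx -10.46 tilt [ 0.27 -0.28] F [-0.6  1.8  5.7] T [0.08 0.13 0.09] op 0.0099 q [-0.33  0.4   1.8  -0.    0.94 -0.15]
mm tool [ 0.   0.2 -0. ]
rot deg tool [ 0.22 -0.32 -0.46]
```

View pics/z9.png

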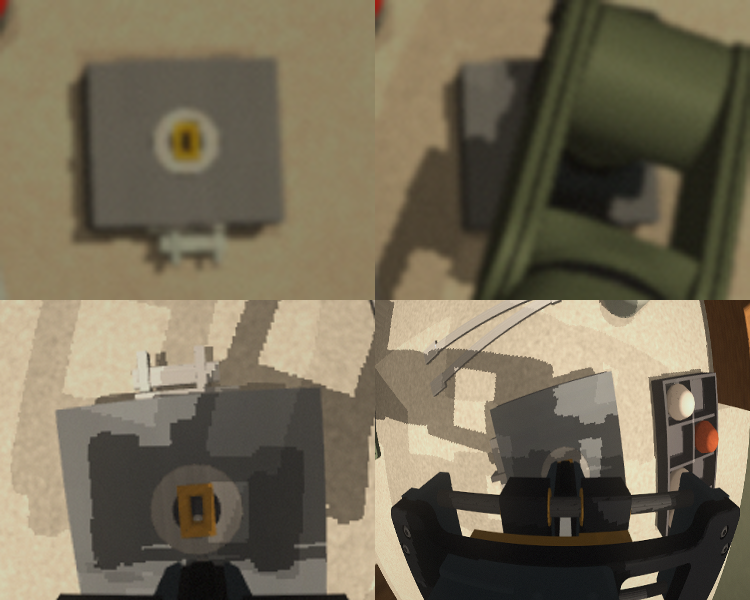

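Upper panels: the arm hides the bolt from the top camera. Lower right: the gripper has turned a quarter turn over the lock, and the tongs and eggs are undisturbed. The key has turned 103° (1.80 rad), so even with the full 0.16 rad of play the cylinder is at about 1.64 or more. I'm handing in.

```bash
python3 -c "
from h import *
print(arm.finish_job()); st()
"
```

```text
the job is handed in; nothing more can be done
None
the job is handed in; nothing more can be done
```

I took the small upright key from its stand, rocked it past both pins until it sat home in the lock, and turned it clockwise. I handed the job in at 17.4 s with the key still gripped at 60 N and held turned.

- **Seating:** the highest push I read was 13.6 N. The key came to rest at tool height 0.0862 m against a predicted 0.0863 m, and stayed there through another rock and the turn.
- **Turn:** the key turned 103° (1.80 rad). Allowing for the full 0.16 rad of play, the cylinder should be at 1.64 rad or more, past the quarter turn at 1.57. The opposing torque was about 0.09 N m, about what the spring should give.
- **Not confirmed:** I could not see the bolt itself, because the arm or gripper hid it in every last view. That it is drawn follows only from the key angle and the torque.
- **Disagreements:** the top camera placed the stand about 5 mm from the wrist camera's measurement, so I used the wrist camera. Two-view triangulation put the lock face at 71 mm rather than 78 mm high. I used 78 mm, and the key seating at its predicted height agreed with it.
- **Bystanders:** the tongs, and the part of the egg tray in view, looked undisturbed. I did not check the others at the end.

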